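# Clamp a lens barrel in its V-block and hold the strap down

### The job

Lay the lens barrel in the V-block so that it rests on both sloping jaws, with the block between its two black end rings, and let go of it. Then pinch the thin blue clamp strap up off the bench, lower it cork side down over the two studs so that it lies across the barrel, and finish while still holding it pressed down, gently but firmly, so that the barrel stays seated while somebody puts on the nuts. The job ends with the strap still held down, not released; leave the two thumb nuts and the loupe where they are.

Things in the scene. Friction and masses are not known exactly. Their poses are not given: they have to be found in the camera images.
- lens_barrel: Lens barrel lying on the bench on its two rings: satin aluminium tube 32 mm in diameter, 72 mm long, plus a black knurled ring (36 mm in diameter, 10 mm wide) at each end, 92 mm in all; glass at both ends. About 160 g. Origin at the middle of its length, on its axis (18 mm above the bench at the start); x runs along the tube. Either end may point either way in the block.
- clamp_strap: Thin flat clamp strap lying on the bench, cork side down: blue anodised bar 20 mm wide (x), 118 mm long (y), 6 mm thick, with a 2.5 mm cork face (19 x 80 mm) bonded under its middle, 8.5 mm thick in all. About 60 g. Origin at the centre of the cork's underside; z up, y along its length. A round 10 mm hole through it near each end, 50 mm from the middle.
- hole_a (a point): Centre of the strap's hole at its +y end, at the level of the cork's underside.
- hole_b (a point): Centre of the strap's hole at its -y end, at the level of the cork's underside.
- v_block: Lens clamp fixed to the bench: black base plate 88 mm (x) by 128 mm (y) by 10 mm, a steel V-block on its middle and an upright stud at each side. Origin at the centre of its underside; the V runs along its x, z up. The V is 64 mm long, cut away for 38 mm in its middle (floor 13 mm above the bench), so that fingers holding the barrel across its middle can go down between the end lands.
- jaw_left: The V's steel jaw on the block's +y side: a 45 degree face on two lands, 19 to 32 mm either side of the middle along x. The jaws are 50 mm wide over all in y, their tops 29 mm above the bench. The barrel's rings must hang outside the V's two ends: 4 mm of play either way. Same origin and axes as v_block.
- jaw_right: The V's other steel jaw, on the block's -y side, a mirror image of jaw_left. Same origin and axes as v_block.
- v_seat (a point): Where the middle of the barrel's axis lies when it is seated in the V: 38 mm above the bench over the middle of v_block, same axes as v_block. The top of the seated barrel, on which the strap's cork comes to lie, is 16 mm higher (54 mm above the bench).
- stud_left (a point): Top of the steel stud on the block's +y side, 50 mm from the middle of the V; 6 mm in diameter, round-nosed, top 73 mm above the bench.
- stud_right (a point): Top of the steel stud on the block's -y side, 50 mm from the middle of the V; 6 mm in diameter, round-nosed, top 73 mm above the bench. The clear space between the two studs is 94 mm.
- nut_a: Knurled brass thumb nut, 19 mm in diameter, 12.5 mm tall, standing on the bench: leave alone. Origin at the centre of its underside.
- nut_b: The second brass thumb nut, the same size: leave alone.
- loupe: Black cylindrical loupe, 36 mm in diameter, 32 mm tall, standing on the thin black mat: leave alone. Origin at the centre of its underside.
Mind the look-alikes: they are no part of the job. Of the things like the clamp_strap, leave any that is orange; of the rest the larger one is meant.

How it is judged:
On the way, in this order (a step that is already met when the one before it is completed fails the run):
1. the barrel is laid in the V, resting on both jaws between its rings, and released (distance between lens_barrel and v_seat below 0.006 m and z of lens_barrel in the frame of v_seat between -0.003 and 0.0015 m and angle between the x axis of lens_barrel and the x axis of v_seat, either way round below 0.05 rad and contact force between lens_barrel and jaw_left above 0.2 N and contact force between lens_barrel and jaw_right above 0.2 N and contact force between the fingers and lens_barrel below 0.1 N), for 0.2 s.
2. the strap is lowered over both studs, cork down (((horizontal distance between hole_a and stud_left below 0.0035 m and horizontal distance between hole_b and stud_right below 0.0035 m) or (horizontal distance between hole_b and stud_left below 0.0035 m and horizontal distance between hole_a and stud_right below 0.0035 m)) and z of clamp_strap in the frame of v_seat below 0.019 m and angle between clamp_strap's own z axis and vertical below 0.12 rad), for 0.1 s.
At the end, for the whole second after the job is handed in: Barrel in the V: middle within 6 mm of the seat, axis at seated height (+1.5/-3 mm) and within 0.05 rad; each jaw carries over 2.5 N. A strap hole over each stud (3.5 mm), cork down, level within 0.12 rad, pressing the barrel with over 3.5 N; fingers still press or hold the strap (over 2 N) (all of step 2 and distance between lens_barrel and v_seat below 0.006 m and z of lens_barrel in the frame of v_seat between -0.003 and 0.0015 m and angle between the x axis of lens_barrel and the x axis of v_seat, either way round below 0.05 rad and contact force between lens_barrel and jaw_left above 2.5 N and contact force between lens_barrel and jaw_right above 2.5 N and contact force between clamp_strap and lens_barrel above 3.5 N and contact force between the fingers and clamp_strap above 2 N); the arm keeps its last pose, push and grip.
It fails at once if the barrel is pressed with more than 60 N by the strap (contact force between clamp_strap and lens_barrel above 60 N).
It fails at once if a thumb nut or the loupe is moved by more than 20 mm (distance of any of nut_a, nut_b, loupe from where it was at the start of the episode above 0.02 m).
It also fails if it takes over 48 s, if anything falls off the work surface, if the arm or the gripper's body presses on something with over 40 N, if the wrist force passes 120 N, or if a joint passes its speed limit or range.

### The arm

A 7-joint arm with a two-finger parallel gripper is mounted at the origin on a cart in front of the work surface, level with it; the furniture and walls round the work are solid. World frame = base frame: x ahead of the robot, y to its left, z up, the work surface at z = 0. Lengths are in m, angles in rad, forces in N, time in s.
With the tool pointing down it reaches from about 0.425 to 0.825 m from the base axis. Payload 3.6 kg.
Tool frame: the origin (TCP) lies at the very end of the fingers, on their centre line; the grasp point (between the pads) lies 19 mm behind it; y points along the fingers, z is the direction in which the jaws open and shut, and the axes are right-handed (so a half turn about y gives the same grasp; the last joint's range is limited). The gripper opens to 85 mm and grips with 20 to 120 N. Pads are 22 mm wide; open, the fingers measure 114 mm over their backs; the gripper's body (76 mm by 85 mm) begins 54 mm behind the grasp point. The pads swing forward as they close: fully open they stand 13 mm farther back than shut.
Start: joints at [1.165, 0.615, -0.013, 1.423, 0.008, 1.103, -0.04], TCP at [0.241, -0.604, 0.231] pointing down, gripper open.
Joint ranges: [-3.12, 3.12], [-0.3, 2.06], [-1.34, 1.32], [0.26, 2.42], [-1.36, 4.5], [0.01, 1.98], [-2.84, 2.84]. Speed limits (rad/s): [2.79, 2.79, 3.14, 3.14, 3.14, 3.14, 3.14].

### API

Orientations are given as [roll, pitch, yaw] about the fixed x, y, z axes, in that order (R = Rz(yaw) Ry(pitch) Rx(roll)).
In Python, from bench import read_state, snapshot, camera_params, hand_in gives the robot as it stands.
- The arm moves only by the tool send_rows, never from a script. Its argument "targets" is one flat list of numbers, 6 for each row, row after row: the shift along the tool's x, y, z in m, then the turn, a rotation vector about the tool's x, y, z in degrees. A call has 1 to 20 rows; each row shifts and turns the pose as measured when the row begins, along the tool's axes as they then stand; what a row does not reach is not made up. A row lasts 1/10 s, in which the tool goes at most 50 mm and 8.59 degrees, less where a joint would pass 70% of its speed; a pose out of reach is approached as far as the arm can. A call with a gripper value outside its range is refused whole. "fingers" is the closure in counts, from 0 (fully open) to 255 (shut), set as the call begins (left out, the last holds). The fingers move at their own pace and stop on an object; "newtons" is the grip in N (left out, the last holds). Time passes only in rows, so rows that do not move let the fingers close. It gives the time, the measured TCP pose, the force and the opening at its end, in the units of the state.
- read_state(): the state, without advancing time (a new reading comes with each control period).
- snapshot(name): name is "side" or "top"; returns (picture, depth): 384x512x3 uint8, red, green, blue; 384x512 float32, m along the optical axis (not along the pixel's ray), 0 where there is no reading.
- camera_params(name): a dict with "fov_y" (degrees; the focal length in pixels is half the picture's height over the tangent of half this angle, whatever the lens; pixels are square), "cx", "cy" (the principal point, pixels), "k1" (the pictures are not rectified: a ray, as slopes to the right and down, at radius r is drawn at 1 + k1 r^2 times it, then the intrinsics apply), "pose" (4x4, takes a point from camera to world coordinates). Camera axes: x right, y down, z forward; pixel columns grow to the right and rows downward; lengths in m; the calibration is good to about 2 mm. A picture is of the moment at which its call begins. camera_params takes no time and is no camera call.
- hand_in(): hands the job in, once; it reports no verdict.
The state is a dict: "time_s": time; "joint_positions": joint angles; "qd": joint speeds; "effort": joint torques, N m; "tool_pos": TCP position; "orientation": TCP orientation; "ft_force": force on the tool from outside, world axes, zero at the start; "torque": the same for the moment, N m; "opening": opening from 0.0 (shut) to 1.0 (fully open).
Only numpy, scipy, OpenCV 4.12 (cv2) and the standard library are available. Lean on these libraries where they do the work, as an engineer would, in place of code of your own. Each camera call takes 0.05 s, during which the arm holds its last target. There are 200 camera calls.

## Working session

There is one attempt and no reset: what is moved stays moved. The work goes in short steps, Python scripts to look and compute and a tool call to move; the robot and the scene stay as the last step left them, time stands still between calls to the robot, and variables do not carry over. Pictures are saved under pics/ and viewed, about 8 in all and at most 12, crops included, and the job is handed in when it is done.

Besides the shell and the picture viewer there is one more tool, called after "Emit:" in YAML: its name, and indented under it one key for each argument. send_rows: Moves the arm, as the interface text tells. Its arguments: {"type":"object","properties":{"targets":{"type":"array","items":{"type":"number"}},"fingers":{"type":"number"},"newtons":{"type":"number"}},"required":["targets"]}

```bash
ls; mkdir -p pics; cat > h.py <<'E'
import numpy as np, cv2
from bench import *
from scipy.spatial.transform import Rotation as Ro
def K(n):
    p=camera_params(n); f=192/np.tan(np.radians(p['fov_y'])/2); return p,f
def ray(n,u,v):
    p,f=K(n); xd=np.array([(u-p['cx'])/f,(v-p['cy'])/f]); x=xd.copy()
    for _ in range(20): x=xd/(1+p['k1']*(x@x))
    T=np.array(p['pose']); return T[:3,3],T[:3,:3]@np.array([x[0],x[1],1])
def onz(n,u,v,z):
    o,d=ray(n,u,v); return o+d*(z-o[2])/d[2]
def cloud(n,D):
    p,f=K(n); v,u=np.mgrid[0:384,0:512]; xd=np.stack([(u-p['cx'])/f,(v-p['cy'])/f],-1); x=xd.copy()
    for _ in range(20): x=xd/(1+p['k1']*(x**2).sum(-1,keepdims=True))
    P=np.dstack([x,np.ones(u.shape)])*D[...,None]; T=np.array(p['pose']); return P@T[:3,:3].T+T[:3,3]
def save(n,tag):
    I,D=snapshot(n); cv2.imwrite(f'pics/{tag}.png',cv2.cvtColor(I,cv2.COLOR_RGB2BGR)); np.savez(f'pics/{tag}.npz',I=I,D=D); return I,D
def st():
    s=read_state(); R=Ro.from_euler('xyz',s['orientation']).as_matrix(); return s,np.array(s['tool_pos']),R
E
python3 - <<'E'
from h import *
for n in('top','side'):
    I,D=save(n,n+'0'); p=camera_params(n); print(n,p['fov_y'],p['cx'],p['cy'],p['k1'],np.round(p['pose'],3).tolist())
s,p,R=st(); print(s['time_s'],p,np.round(R,3).tolist(),s['ft_force'],s['opening'])
a=cv2.imread('pics/top0.png');b=cv2.imread('pics/side0.png')
cv2.imwrite('pics/top0b.png',cv2.resize(a,(768,576)))
E
```

```text
pics
top 44.949222340776096 249.32707263286702 195.06277334130718 0.0038207396345021614 [[-0.026, -0.993, 0.112, 0.356], [-1.0, 0.025, -0.013, -0.165], [0.01, -0.112, -0.994, 1.617], [0.0, 0.0, 0.0, 1.0]]
side 56.24321504360878 253.41232765662835 185.0696163911183 -0.004883206469574106 [[-0.959, -0.13, 0.251, 0.157], [-0.282, 0.442, -0.851, 0.988], [-0.001, -0.888, -0.461, 0.712], [0.0, 0.0, 0.0, 1.0]]
0.1 [ 0.24071105 -0.6030335   0.23024793] [[-0.929, -0.001, 0.371], [-0.371, 0.002, -0.929], [0.0, -1.0, -0.002]] [0.02120463 0.00120869 0.57005554] 1.0001015524493766
```

View pics/top0b.png

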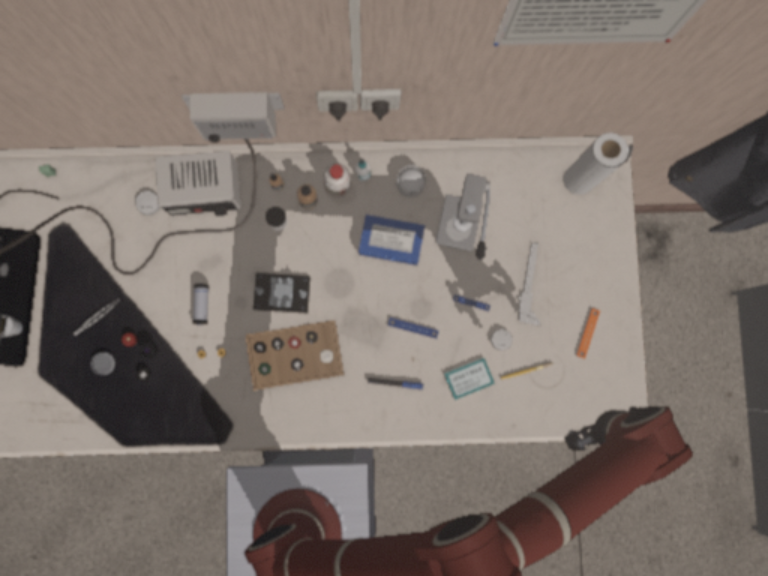

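View pics/side0.png

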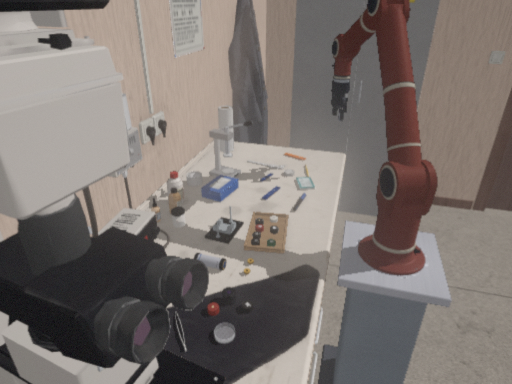

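The top view shows the barrel at about (133,203), the V-block at (187,195), the strap at (275,218), a smaller blue decoy at (314,202) and an orange one at (392,221), all in full-resolution px. The side view shows the barrel at (208,260) and the block at (225,229).

```bash
python3 - <<'E'
from h import *
a=cv2.imread('pics/top0.png');b=cv2.imread('pics/side0.png')
A=cv2.resize(a[175:240,120:220],(800,520),interpolation=cv2.INTER_CUBIC)[:, :]
cv2.imwrite('pics/cA.png',A)
B=cv2.resize(b[200:280,180:260],(600,600),interpolation=cv2.INTER_CUBIC);cv2.imwrite('pics/cB.png',B)
for n,im in(('top',a),('side',b)):
    h=cv2.cvtColor(im,cv2.COLOR_BGR2HSV); m=cv2.inRange(h,(105,90,40),(130,255,255))
    c,_=cv2.findContours(m,cv2.RETR_EXTERNAL,cv2.CHAIN_APPROX_NONE)
    for k in c:
        if cv2.contourArea(k)>25:
            r=cv2.minAreaRect(k); q=[onz(n,u,v,.0085) for u,v in cv2.boxPoints(r)]
            ce=onz(n,*r[0],.0085); e=[q[1]-q[0],q[2]-q[1]]; l=max(e,key=np.linalg.norm)
            print(n,np.round(r[0],1),ce.round(4),[round(np.linalg.norm(x),4) for x in e],'yaw',np.degrees(np.arctan2(l[1],l[0])).round(1))
E
```

```text
top [259.5 163.6] [ 0.6476 -0.2246  0.0085] [np.float64(0.0633), np.float64(0.1364)] yaw -98.6
side [227.9 188.2] [ 0.6346 -0.2537  0.0085] [np.float64(0.1425), np.float64(0.0935)] yaw -106.1
```

View pics/cA.png

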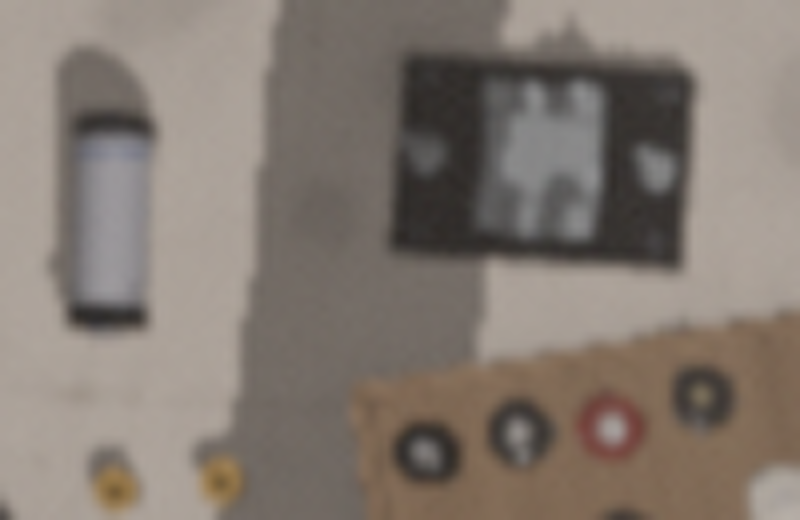

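View pics/cB.png

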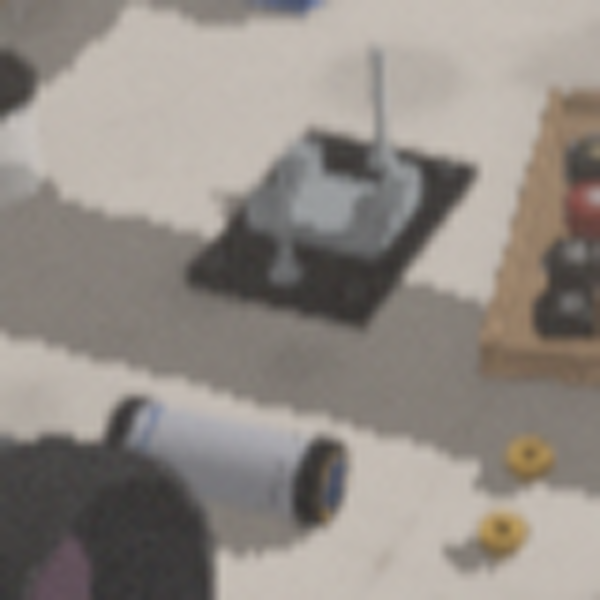

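The zoomed crops show the plate corners clearly, with the studs at either side of the V and the barrel at crop (70–150,115–325). Next I'll turn these into positions.

```bash
python3 - <<'E'
from h import *
a=cv2.imread('pics/top0.png')
def rect(im,x0,y0,x1,y1,f,z,n):
    c=cv2.resize(im[y0:y1,x0:x1],None,fx=8,fy=8,interpolation=cv2.INTER_CUBIC); m=f(c)
    m=cv2.morphologyEx(m,cv2.MORPH_CLOSE,np.ones((45,45),np.uint8)); m=cv2.morphologyEx(m,cv2.MORPH_OPEN,np.ones((15,15),np.uint8))
    k=max(cv2.findContours(m,cv2.RETR_EXTERNAL,cv2.CHAIN_APPROX_NONE)[0],key=cv2.contourArea); r=cv2.minAreaRect(k)
    g=lambda U,V:onz(n,(U+.5)/8-.5+x0,(V+.5)/8-.5+y0,z)
    q=[g(*t) for t in cv2.boxPoints(r)]; e=[q[1]-q[0],q[2]-q[1]]; l=max(e,key=np.linalg.norm)
    print(n,'c',g(*r[0]).round(4),[round(float(np.linalg.norm(x)),4) for x in e],'long yaw',np.degrees(np.arctan2(l[1],l[0])).round(2)); return m
dark=lambda c:((c.max(-1)<85)*255).astype(np.uint8)
def blue(c): 
    c=c.astype(int); return ((c[...,0]-c[...,2]>18)*255).astype(np.uint8)
rect(a,165,175,212,212,dark,.010,'top')
rect(a,250,205,300,230,blue,.0085,'top')
rect(a,297,190,335,212,blue,.0085,'top')
G=lambda U,V,z:onz('top',(U+.5)/8-.5+120,(V+.5)/8-.5+175,z)
print('plate',[G(*t,.010).round(4).tolist() for t in((405,55),(692,70),(680,268),(393,250))])
print('barrel ends',G(114,116,.018).round(4),G(107,326,.018).round(4))
S=lambda U,V,z:onz('side',(U+.5)/7.5-.5+180,(V+.5)/7.5-.5+200,z)
print('studs side',S(376,48,.073).round(4),S(287,228,.073).round(4),'plate side',[S(*t,.01).round(4).tolist() for t in((312,130),(475,165),(365,322),(190,272))])
print('nuts',S(529,452,.0125).round(3),S(502,528,.0125).round(3))
z=np.load('pics/top0.npz'); P=cloud('top',z['D'])
for u,v in((134,202),(133,198),(187,195),(275,218),(160,215),(240,180)): print((u,v),P[v,u].round(4))
# barrel from top cloud z>0.012
m=(P[...,2]>.010)&(P[...,2]<.06); m[:,:124]=0;m[:,144:]=0;m[:186]=0;m[218:]=0
q=P[m]; w,V=np.linalg.eigh(np.cov(q[:,:2].T)); print('barrel cloud',len(q),q.mean(0).round(4),np.degrees(np.arctan2(*V[::-1,1])),q.min(0),q.max(0))
E
```

```text
top c [0.5438 0.0312 0.01  ] [0.0891, 0.1261] long yaw -95.31
top c [ 0.4549 -0.2718  0.0085] [0.017, 0.1125] long yaw -106.86
top c [ 0.5023 -0.4315  0.0085] [0.0115, 0.0256] long yaw -107.99
plate [[0.592, 0.0893, 0.01], [0.5823, -0.0357, 0.01], [0.4957, -0.0291, 0.01], [0.5067, 0.0951, 0.01]]
barrel ends [0.5673 0.2139 0.018 ] [0.4763 0.2168 0.018 ]
studs side [ 0.5398 -0.0179  0.073 ] [0.5259 0.1298 0.073 ] plate side [[0.581, -0.0356, 0.01], [0.4961, -0.0285, 0.01], [0.5038, 0.1021, 0.01], [0.5911, 0.0893, 0.01]]
nuts [0.41  0.168 0.012] [0.406 0.215 0.012]
(134, 202) [0.5209 0.21   0.0314]
(133, 198) [0.5345 0.2131 0.0331]
(187, 195) [0.5419 0.0302 0.0186]
(275, 218) [ 0.4552 -0.2729  0.0051]
(160, 215) [0.4762 0.1268 0.0019]
(240, 180) [ 0.5915 -0.1544  0.0063]
barrel cloud 275 [0.5184 0.2119 0.0299] 178.2085191856921 [0.47270055 0.19439505 0.0101868 ] [0.5723327  0.23239226 0.04178589]
```

```bash
cat > plan.py <<'E'
import sys
from h import *
# usage: plan.py  x y z theta(deg or 'k') n  [x y z theta n ...]   theta = yaw of tool z
s,p,R=st(); th=np.degrees(np.arctan2(R[1,2],R[0,2])); print('t',round(s['time_s'],2),'tcp',p.round(4),'th',round(th,2),'tilt',R[:,1].round(4),'F',np.round(s['ft_force'],2),'op',round(s['opening'],3))
a=sys.argv[1:]
while a:
    q=np.array([float(x) for x in a[:3]]); t2=th if a[3]=='k' else float(a[3]); n=int(a[4]); a=a[5:]; out=[]
    if not out and 'done' not in globals(): # level tool y to straight down on the way
        rv=R.T@np.cross(R[:,1],[0,0,-1]); done=1; print('tiltfix deg (tool)',np.degrees(rv).round(2))
    d=(q-p)/n; dt=((t2-th+180)%360-180)/n
    for i in range(n):
        c,s_=np.cos(np.radians(th)),np.sin(np.radians(th)); X=np.array([s_,-c,0]);Z=np.array([c,s_,0])
        out.append([round(float(v),4) for v in(d@X,-d[2],d@Z)]+[0,round(-dt,2),0]); th+=dt
    p=q; print(out)
E
python3 plan.py 0.50 -0.25 0.23 -80 10 0.522 0.215 0.15 -91.8 12
```

```text
t 0.1 tcp [ 0.2407 -0.603   0.2302] th -68.24 tilt [-9.0e-04  2.2e-03 -1.0e+00] F [0.02 0.   0.57] op 1.0
tiltfix deg (tool) [ 0.13 -0.    0.  ]
[[-0.0372, 0.0, -0.0232, 0, np.float64(1.18), 0], [-0.0367, 0.0, -0.0239, 0, np.float64(1.18), 0], [-0.0362, 0.0, -0.0247, 0, np.float64(1.18), 0], [-0.0357, 0.0, -0.0254, 0, np.float64(1.18), 0], [-0.0351, 0.0, -0.0261, 0, np.float64(1.18), 0], [-0.0346, 0.0, -0.0269, 0, np.float64(1.18), 0], [-0.034, 0.0, -0.0276, 0, np.float64(1.18), 0], [-0.0335, 0.0, -0.0283, 0, np.float64(1.18), 0], [-0.0329, 0.0, -0.0289, 0, np.float64(1.18), 0], [-0.0323, 0.0, -0.0296, 0, np.float64(1.18), 0]]
[[-0.0085, 0.0067, -0.0378, 0, np.float64(0.98), 0], [-0.0079, 0.0067, -0.038, 0, np.float64(0.98), 0], [-0.0072, 0.0067, -0.0381, 0, np.float64(0.98), 0], [-0.0066, 0.0067, -0.0382, 0, np.float64(0.98), 0], [-0.0059, 0.0067, -0.0383, 0, np.float64(0.98), 0], [-0.0053, 0.0067, -0.0384, 0, np.float64(0.98), 0], [-0.0046, 0.0067, -0.0385, 0, np.float64(0.98), 0], [-0.0039, 0.0067, -0.0386, 0, np.float64(0.98), 0], [-0.0033, 0.0067, -0.0387, 0, np.float64(0.98), 0], [-0.0026, 0.0067, -0.0387, 0, np.float64(0.98), 0], [-0.0019, 0.0067, -0.0387, 0, np.float64(0.98), 0], [-0.0013, 0.0067, -0.0388, 0, np.float64(0.98), 0]]
```

Emit:
send_rows:
  targets: [-0.036,0,-0.025,0,1.2,0,-0.036,0,-0.025,0,1.2,0,-0.036,0,-0.025,0,1.2,0,-0.035,0,-0.026,0,1.2,0,-0.035,0,-0.026,0,1.2,0,-0.035,0,-0.026,0,1.2,0,-0.034,0,-0.027,0,1.2,0,-0.034,0,-0.028,0,1.2,0,-0.033,0,-0.029,0,1.2,0,-0.032,0,-0.03,0,1.2,0,-0.008,0,-0.038,0,1,0,-0.008,0,-0.038,0,1,0,-0.007,0,-0.038,0,1,0,-0.007,0,-0.038,0,1,0,-0.006,0,-0.038,0,1,0,-0.005,0,-0.038,0,1,0]
  fingers: 0

```text
time_s: 1.7
tool_pos: [0.5211, -0.0029, 0.2213]
orientation: [-1.577, -0.014, -3.105]
ft_force: [1.0, 1.2, -0.4]
opening: 0.999
```

```bash
python3 plan.py 0.522 0.215 0.10 -91.8 10
```

```text
t 1.7 tcp [ 0.5211 -0.0029  0.2213] th -87.9 tilt [-0.0146  0.0052 -0.9999] F [ 0.95  1.19 -0.45] op 0.999
tiltfix deg (tool) [0.33 0.   0.82]
[[-0.0009, 0.0121, -0.0218, 0, np.float64(0.39), 0], [-0.0007, 0.0121, -0.0218, 0, np.float64(0.39), 0], [-0.0006, 0.0121, -0.0218, 0, np.float64(0.39), 0], [-0.0004, 0.0121, -0.0218, 0, np.float64(0.39), 0], [-0.0003, 0.0121, -0.0218, 0, np.float64(0.39), 0], [-0.0001, 0.0121, -0.0218, 0, np.float64(0.39), 0], [0.0, 0.0121, -0.0218, 0, np.float64(0.39), 0], [0.0002, 0.0121, -0.0218, 0, np.float64(0.39), 0], [0.0003, 0.0121, -0.0218, 0, np.float64(0.39), 0], [0.0004, 0.0121, -0.0218, 0, np.float64(0.39), 0]]
```

Emit:
send_rows:
  targets: [0,0.005,-0.03,0.03,0.5,0.1,0,0.01,-0.03,0.03,0.5,0.1,0,0.01,-0.03,0.03,0.5,0.1,0,0.015,-0.03,0.03,0.5,0.1,0,0.02,-0.03,0.03,0.5,0.1,0,0.02,-0.03,0.03,0.5,0.1,0,0.02,-0.025,0.03,0.5,0.1,0,0.02,-0.013,0.03,0.4,0.1,0,0,0,0,0,0]

```text
time_s: 2.6
tool_pos: [0.5145, 0.2334, 0.0961]
orientation: [-1.575, -0.003, 3.12]
ft_force: [0.3, -0.3, -0.4]
opening: 0.999
```

```bash
python3 - <<'E'
from h import *
I,D=save('side','side1'); J,_=save('top','top1')
b=cv2.cvtColor(I,cv2.COLOR_RGB2BGR)[200:290,160:260]; c=cv2.cvtColor(J,cv2.COLOR_RGB2BGR)[150:240,90:190]
cv2.imwrite('pics/s1.png',np.hstack([cv2.resize(b,(400,360),interpolation=3),cv2.resize(c,(400,360),interpolation=3)]))
E
python3 plan.py 0.522 0.215 0.03 -91.8 4
```

```text
t 2.7 tcp [0.5168 0.231  0.0987] th -91.43 tilt [ 0.0022  0.0043 -1.    ] F [0.23 0.76 0.55] op 0.996
tiltfix deg (tool) [ 0.25  0.   -0.12]
[[-0.0014, 0.0172, 0.004, 0, np.float64(0.09), 0], [-0.0014, 0.0172, 0.004, 0, np.float64(0.09), 0], [-0.0014, 0.0172, 0.004, 0, np.float64(0.09), 0], [-0.0014, 0.0172, 0.004, 0, np.float64(0.09), 0]]
```

View pics/s1.png

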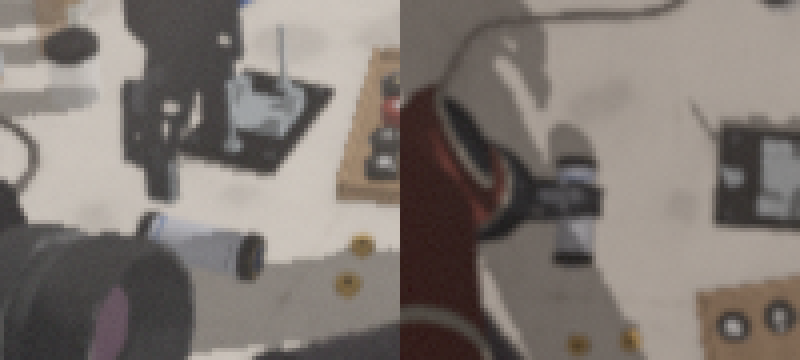

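The gripper stands above the barrel, which lies between the open fingers. I'm going down.

Emit:
send_rows:
  targets: [-0.002,0.01,0.008,0.1,0.4,0,-0.002,0.01,0.008,0.1,0,0,-0.001,0.015,0,0,0,0,0,0.015,0,0,0,0,0,0.015,0,0,0,0,0,0.01,0,0,0,0,0,0,0,0,0,0]

```text
time_s: 3.4
tool_pos: [0.5287, 0.1992, 0.024]
orientation: [-1.567, 0.012, 3.091]
ft_force: [-0.0, -0.4, 0.1]
opening: 1.003
```

```bash
python3 plan.py 0.522 0.2153 0.001 -91.8 2
```

```text
t 3.4 tcp [0.5287 0.1992 0.024 ] th -92.93 tilt [ 0.0121 -0.0045 -0.9999] F [-0.   -0.41  0.15] op 1.003
tiltfix deg (tool) [-0.22  0.   -0.71]
[[0.0038, 0.0115, -0.0079, 0, np.float64(-0.56), 0], [0.0037, 0.0115, -0.0079, 0, np.float64(-0.56), 0]]
```

Emit:
send_rows:
  targets: [0.004,0,-0.008,0,-0.5,-0.4,0.003,0,-0.008,0,-0.5,-0.3,0,0,0,0,0,0,0,0,0,0,0,0]

```text
time_s: 3.8
tool_pos: [0.5235, 0.2166, 0.0257]
orientation: [-1.568, 0.002, 3.108]
ft_force: [-0.5, 0.0, 0.5]
opening: 1.0
```

```bash
python3 plan.py 0.522 0.2153 0.001 -91.8 2
```

```text
t 3.8 tcp [0.5235 0.2166 0.0257] th -91.9 tilt [ 0.0022 -0.0025 -1.    ] F [-0.49  0.01  0.53] op 1.0
tiltfix deg (tool) [-0.14 -0.   -0.13]
[[0.0007, 0.0124, 0.0007, 0, np.float64(-0.05), 0], [0.0007, 0.0124, 0.0007, 0, np.float64(-0.05), 0]]
```

Emit:
send_rows:
  targets: [0.001,0.01,0.001,0,0,0,0,0.008,0,0,0,0,0,0.005,0,0,0,0,0,0,0,0,0,0,0,0,0,0,0,0]

```text
time_s: 4.3
tool_pos: [0.5223, 0.2156, 0.0008]
orientation: [-1.568, 0.002, 3.109]
ft_force: [0.1, 0.3, -0.4]
opening: 1.004
```

```bash
python3 plan.py 0.522 0.2153 0.001 -91.8 2
```

```text
t 4.3 tcp [0.5223 0.2156 0.0008] th -91.87 tilt [ 0.0024 -0.0028 -1.    ] F [ 0.07  0.29 -0.4 ] op 1.004
tiltfix deg (tool) [-0.16  0.   -0.14]
[[0.0002, -0.0001, 0.0001, 0, np.float64(-0.04), 0], [0.0002, -0.0001, 0.0001, 0, np.float64(-0.04), 0]]
```

Emit:
send_rows:
  targets: [0,0,0,0,0,0,0,0,0,0,0,0,0,0,0,0,0,0,0,0,0,0,0,0,0,0,0,0,0,0,0,0,0,0,0,0,0,0,0,0,0,0,0,0,0,0,0,0]
  fingers: 255
  newtons: 40

```text
time_s: 5.1
tool_pos: [0.5228, 0.2154, 0.0013]
orientation: [-1.568, 0.003, 3.108]
ft_force: [-0.7, -0.5, -0.2]
opening: 0.357
```

Emit:
send_rows:
  targets: [0,-0.015,0,0,0,0,0,-0.015,0,0,0,0,0,-0.02,0,0,0,0,0,-0.02,0,0,0,0,0,-0.02,0,0,0,0,0,-0.01,0,0,0,0,0,0,0,0,0,0]

```text
time_s: 5.8
tool_pos: [0.5213, 0.2154, 0.1088]
orientation: [-1.568, 0.002, 3.109]
ft_force: [-0.1, -0.5, -1.3]
opening: 0.358
```

```bash
python3 plan.py 0.5437 0.031 0.11 -95 10
```

```text
t 5.8 tcp [0.5213 0.2154 0.1088] th -91.89 tilt [ 0.0021 -0.0029 -1.    ] F [-0.06 -0.53 -1.26] op 0.358
tiltfix deg (tool) [-0.16 -0.   -0.12]
[[-0.0028, -0.0001, 0.0184, 0, np.float64(0.31), 0], [-0.0029, -0.0001, 0.0183, 0, np.float64(0.31), 0], [-0.003, -0.0001, 0.0183, 0, np.float64(0.31), 0], [-0.0031, -0.0001, 0.0183, 0, np.float64(0.31), 0], [-0.0032, -0.0001, 0.0183, 0, np.float64(0.31), 0], [-0.0033, -0.0001, 0.0183, 0, np.float64(0.31), 0], [-0.0034, -0.0001, 0.0183, 0, np.float64(0.31), 0], [-0.0035, -0.0001, 0.0182, 0, np.float64(0.31), 0], [-0.0036, -0.0001, 0.0182, 0, np.float64(0.31), 0], [-0.0037, -0.0001, 0.0182, 0, np.float64(0.31), 0]]
```

Emit:
send_rows:
  targets: [-0.002,0,0.012,0,0.3,0,-0.003,0,0.018,0,0.3,0,-0.003,0,0.02,0,0.3,0,-0.003,0,0.02,0,0.3,0,-0.003,0,0.02,0,0.3,0,-0.003,0,0.02,0,0.3,0,-0.003,0,0.02,0,0.3,0,-0.004,0,0.02,0,0.3,0,-0.003,0,0.015,0,0.3,0,-0.002,0,0.01,0,0.2,0,-0.001,0,0.005,0,0,0,0,0,0,0,0,0,0,0,0,0,0,0]

```text
time_s: 7.1
tool_pos: [0.5318, 0.0146, 0.0982]
orientation: [-1.556, -0.022, 3.048]
ft_force: [-1.0, 0.4, -1.9]
opening: 0.364
```

```bash
python3 - <<'E'
from h import *
I,D=save('side','side2'); J,_=save('top','top2')
b=cv2.cvtColor(I,cv2.COLOR_RGB2BGR)[180:260,190:260]; c=cv2.cvtColor(J,cv2.COLOR_RGB2BGR)[160:220,160:220]
cv2.imwrite('pics/s2.png',np.hstack([cv2.resize(b,(350,400),interpolation=3),cv2.resize(c,(400,400),interpolation=3)]))
E
python3 plan.py 0.5437 0.031 0.05 -95 4
```

```text
t 7.2 tcp [0.5319 0.0151 0.0984] th -95.3 tilt [-0.0233 -0.0125 -0.9997] F [-0.69  0.52 -2.4 ] op 0.359
tiltfix deg (tool) [-0.84  0.    1.26]
[[-0.0026, 0.0121, -0.0042, 0, np.float64(-0.08), 0], [-0.0026, 0.0121, -0.0042, 0, np.float64(-0.08), 0], [-0.0026, 0.0121, -0.0042, 0, np.float64(-0.08), 0], [-0.0026, 0.0121, -0.0042, 0, np.float64(-0.08), 0]]
```

View pics/s2.png

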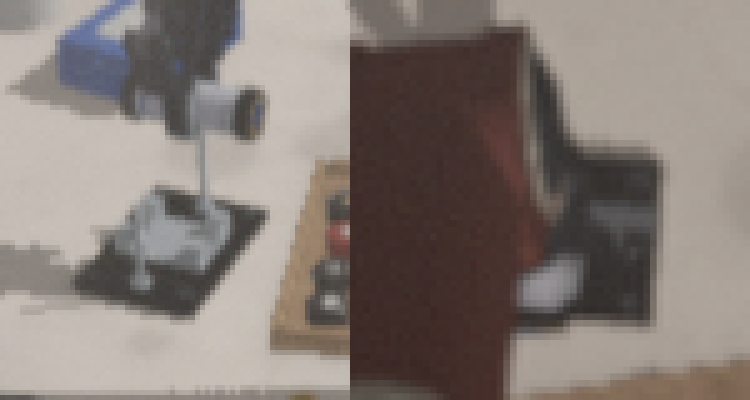

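The barrel is held level-ish above the V. I'll check where its middle sits relative to the fingers: in the crop, the right end face is at about (254,113), the left silhouette at about 121, and the near finger spans about 162–197.

```bash
python3 - <<'E'
from h import *
def pl(U,V,y): 
    o,d=ray('side',(U+.5)/5-.5+190,(V+.5)/5-.5+180); t=(y-o[1])/d[1]; return (o+d*t).round(4)
print('right end',pl(254,113,.019),'left sil top/mid',pl(121,85,.012),pl(122,100,.012),'finger',pl(162,110,.037),pl(197,115,.037),pl(180,133,.037))
# ring silhouettes near side (y+0.018)
print('ring R inner top',pl(234,88,.015),'ring L inner',pl(138,75,.012))
E
```

```text
right end [0.4878 0.019  0.1172] left sil top/mid [0.5844 0.012  0.1193] [0.5843 0.012  0.1077] finger [0.5454 0.037  0.1201] [0.521  0.037  0.1203] [0.5334 0.037  0.1046]
ring R inner top [0.5027 0.015  0.1315] ring L inner [0.5716 0.012  0.129 ]
```

Emit:
send_rows:
  targets: [-0.004,0,-0.006,-0.3,0,0.4,-0.004,0,-0.006,-0.3,0,0.4,-0.002,0,-0.004,-0.2,0,0.4,0,0,0,0,0,0,0,0,0,0,0,0]

```text
time_s: 7.7
tool_pos: [0.5446, 0.0354, 0.0983]
orientation: [-1.574, 0.002, 3.055]
ft_force: [1.1, -0.3, -2.0]
opening: 0.359
```

```bash
python3 - <<'E'
from h import *
I,D=save('side','side3'); J,_=save('top','top3')
b=cv2.cvtColor(I,cv2.COLOR_RGB2BGR)[180:250,180:260]
cv2.imwrite('pics/s3.png',cv2.resize(b,(800,700),interpolation=3)[:600])
E
python3 plan.py 0.5437 0.031 0.05 -95 4
```

```text
t 7.8 tcp [0.5445 0.0351 0.0983] th -94.99 tilt [ 0.0016  0.0027 -1.    ] F [ 0.71 -1.17 -0.92] op 0.361
tiltfix deg (tool) [ 0.16  0.   -0.08]
[[0.0001, 0.0121, 0.0011, 0, np.float64(0.0), 0], [0.0001, 0.0121, 0.0011, 0, np.float64(0.0), 0], [0.0001, 0.0121, 0.0011, 0, np.float64(0.0), 0], [0.0001, 0.0121, 0.0011, 0, np.float64(0.0), 0]]
```

View pics/s3.png

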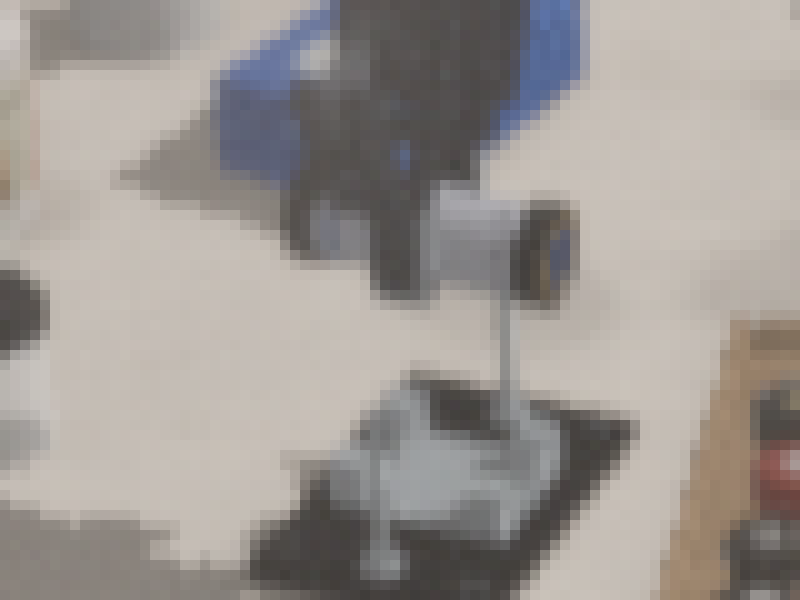

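```bash
python3 - <<'E'
from h import *
def pl(U,V,y): 
    o,d=ray('side',(U+.5)/10-.5+180,(V+.5)/10-.5+180); t=(y-o[1])/d[1]; return (o+d*t).round(4)
R=pl(562,253,.039);L=pl(292,235,.045) # left: near rim point
print('right end',R,'left',L, 'mid from R',R[0]+.0458,'from L',L[0]-.0458,'finger',(pl(370,260,.056)+pl(432,265,.056))/2)
print('ring R inner on near side y+.018',pl(512,270,.057),'ringL inner',pl(310,255,.05))
for t in ((385,400),(518,250)): print('stud?',t)
E
```

```text
right end [0.4971 0.039  0.1169] left [0.5894 0.045  0.1118] mid from R 0.5428999999999999 from L 0.5436000000000001 finger [0.5465  0.056   0.11475]
ring R inner on near side y+.018 [0.5078 0.057  0.119 ] ringL inner [0.5812 0.05   0.1084]
stud? (385, 400)
stud? (518, 250)
```

Emit:
send_rows:
  targets: [0,0.01,0.002,0.1,0,0,0,0.015,0.002,0.1,0,0,0,0.015,0,0,0,0,0,0.015,0,0,0,0,0,0.007,0,0,0,0,0,0,0,0,0,0,0,0,0,0,0,0]

```text
time_s: 8.5
tool_pos: [0.5439, 0.0281, 0.0318]
orientation: [-1.568, 0.001, 3.051]
ft_force: [-0.4, 0.7, -1.4]
opening: 0.356
```

```bash
python3 plan.py 0.545 0.031 0.03 -95 1
```

```text
t 8.5 tcp [0.5439 0.0281 0.0318] th -95.18 tilt [ 5.0e-04 -3.1e-03 -1.0e+00] F [-0.37  0.67 -1.36] op 0.356
tiltfix deg (tool) [-0.17 -0.   -0.04]
[[-0.0009, 0.0018, -0.003, 0, np.float64(-0.18), 0]]
```

Emit:
send_rows:
  targets: [-0.001,0.002,-0.003,0,0,0,0,0.003,0,0,0,0,0,0.003,0,0,0,0,0,0.002,0,0,0,0,0,0,0,0,0,0]

```text
time_s: 9.0
tool_pos: [0.5474, 0.0308, 0.0243]
orientation: [-1.568, 0.006, 3.051]
ft_force: [-1.3, -0.5, -0.2]
opening: 0.362
```

```bash
python3 plan.py 0.545 0.031 0.021 -95 1
```

```text
t 9.0 tcp [0.5474 0.0308 0.0243] th -95.19 tilt [ 0.0062 -0.0033 -1.    ] F [-1.32 -0.45 -0.18] op 0.362
tiltfix deg (tool) [-0.15  0.   -0.37]
[[0.0024, 0.0033, 0.0001, 0, np.float64(-0.19), 0]]
```

Emit:
send_rows:
  targets: [0.0025,0,0,0,0,-0.2,0,0.002,0,0,0,0,0,0,0,0,0,0,0,0,0,0,0,0]

```text
time_s: 9.4
tool_pos: [0.5456, 0.0302, 0.0235]
orientation: [-1.568, 0.005, 3.05]
ft_force: [-0.0, -0.7, 0.2]
opening: 0.364
```

```bash
python3 plan.py 0.545 0.031 0.021 -95 1
```

```text
t 9.4 tcp [0.5456 0.0302 0.0235] th -95.25 tilt [ 0.0048 -0.0037 -1.    ] F [-0.01 -0.66  0.23] op 0.364
tiltfix deg (tool) [-0.19 -0.   -0.29]
[[0.0006, 0.0025, -0.0008, 0, np.float64(-0.25), 0]]
```

Emit:
send_rows:
  targets: [0,0.003,0,0,0,-0.1,0,0.003,0,0,0,0,0,0.001,0,0,0,0,0,0,0,0,0,0]

```text
time_s: 9.8
tool_pos: [0.546, 0.0285, 0.0214]
orientation: [-1.566, 0.005, 3.05]
ft_force: [0.7, -0.1, -1.7]
opening: 0.362
```

```bash
python3 plan.py 0.545 0.031 0.021 -95 1
```

```text
t 9.8 tcp [0.546  0.0285 0.0214] th -95.25 tilt [ 0.0045 -0.0055 -1.    ] F [ 0.71 -0.13 -1.69] op 0.362
tiltfix deg (tool) [-0.29 -0.   -0.28]
[[0.0012, 0.0004, -0.0024, 0, np.float64(-0.25), 0]]
```

Emit:
send_rows:
  targets: [0,0.002,0,0,0,0,0,0.002,0,0,0,0,0,0.001,0,0,0,0,0,0,0,0,0,0]

```text
time_s: 10.2
tool_pos: [0.5461, 0.0285, 0.0213]
orientation: [-1.566, 0.006, 3.05]
ft_force: [0.9, -0.2, -2.1]
opening: 0.361
```

```bash
python3 plan.py 0.545 0.031 0.021 -95 1
```

```text
t 10.2 tcp [0.5461 0.0285 0.0213] th -95.23 tilt [ 0.0051 -0.0057 -1.    ] F [ 0.87 -0.17 -2.07] op 0.361
tiltfix deg (tool) [-0.3  -0.   -0.32]
[[0.0013, 0.0003, -0.0024, 0, np.float64(-0.23), 0]]
```

Emit:
send_rows:
  targets: [0,0,0,0,0,0,0,0,0,0,0,0,0,0,0,0,0,0,0,0,0,0,0,0,0,0,0,0,0,0,0,0,0,0,0,0]
  fingers: 120

```text
time_s: 10.8
tool_pos: [0.546, 0.0282, 0.0217]
orientation: [-1.565, 0.005, 3.051]
ft_force: [-0.8, -0.9, 4.8]
opening: 0.434
```

```bash
python3 - <<'E'
from h import *
I,D=save('side','side4'); J,_=save('top','top4')
b=cv2.cvtColor(I,cv2.COLOR_RGB2BGR)[190:250,180:260]
cv2.imwrite('pics/s4.png',cv2.resize(b,(800,600),interpolation=3))
E
python3 plan.py 0.545 0.031 0.11 -95 1
```

```text
t 10.9 tcp [0.546  0.0282 0.0217] th -95.2 tilt [ 0.0042 -0.0061 -1.    ] F [-1.38 -0.56  5.6 ] op 0.435
tiltfix deg (tool) [-0.32  0.   -0.27]
[[0.0013, -0.0883, -0.0027, 0, np.float64(-0.2), 0]]
```

View pics/s4.png

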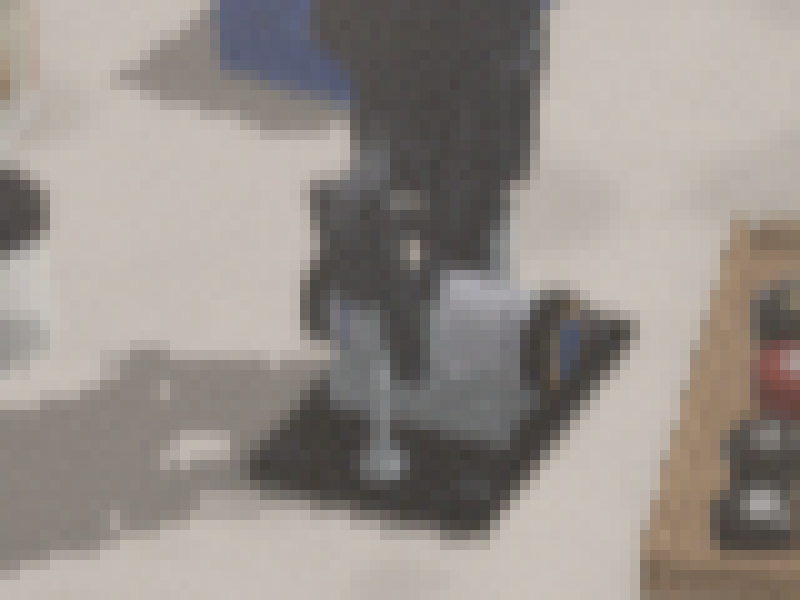

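The picture shows the barrel in the V with its right ring just outside the jaw end at (550,345), and the fingers open a little round it. I'll lift slowly.

Emit:
send_rows:
  targets: [0,-0.002,0,0,0,0,0,-0.003,0,0,0,0,0,0,0,0,0,0]
  fingers: 110

```text
time_s: 11.2
tool_pos: [0.5474, 0.0286, 0.0276]
orientation: [-1.566, 0.008, 3.05]
ft_force: [0.1, -0.7, 0.8]
opening: 0.57
```

```bash
python3 plan.py 0.545 0.031 0.11 -95 1
```

```text
t 11.2 tcp [0.5474 0.0286 0.0276] th -95.24 tilt [ 0.0071 -0.0055 -1.    ] F [ 0.1  -0.68  0.77] op 0.57
tiltfix deg (tool) [-0.28 -0.   -0.43]
[[0.0027, -0.0824, -0.0022, 0, np.float64(-0.24), 0]]
```

Emit:
send_rows:
  targets: [0,-0.01,0,0,0,0,0,-0.02,0,0,0,0,0,-0.03,0,0,0,0,0,-0.03,0,0,0,0,0,-0.02,0,0,0,0,0,0,0,0,0,0]

```text
time_s: 11.8
tool_pos: [0.5458, 0.0309, 0.1402]
orientation: [-1.567, 0.003, 3.052]
ft_force: [1.0, -0.8, -0.4]
opening: 0.569
```

```bash
python3 plan.py 0.455 -0.272 0.13 -16.9 12
```

```text
t 11.8 tcp [0.5458 0.0309 0.1402] th -95.15 tilt [ 0.0026 -0.004  -1.    ] F [ 0.96 -0.75 -0.4 ] op 0.569
tiltfix deg (tool) [-0.21  0.   -0.17]
[[0.0053, 0.0009, 0.0258, 0, np.float64(-6.52), 0], [0.0082, 0.0009, 0.0251, 0, np.float64(-6.52), 0], [0.011, 0.0009, 0.024, 0, np.float64(-6.52), 0], [0.0136, 0.0009, 0.0226, 0, np.float64(-6.52), 0], [0.0161, 0.0009, 0.0209, 0, np.float64(-6.52), 0], [0.0184, 0.0009, 0.0189, 0, np.float64(-6.52), 0], [0.0204, 0.0009, 0.0167, 0, np.float64(-6.52), 0], [0.0221, 0.0009, 0.0143, 0, np.float64(-6.52), 0], [0.0236, 0.0009, 0.0117, 0, np.float64(-6.52), 0], [0.0248, 0.0009, 0.0089, 0, np.float64(-6.52), 0], [0.0257, 0.0009, 0.006, 0, np.float64(-6.52), 0], [0.0262, 0.0009, 0.0031, 0, np.float64(-6.52), 0]]
```

Emit:
send_rows:
  targets: [0.005,0,0.026,0,-6.5,0,0.008,0,0.025,0,-6.5,0,0.011,0,0.024,0,-6.5,0,0.014,0,0.023,0,-6.5,0,0.016,0,0.021,0,-6.5,0,0.018,0,0.019,0,-6.5,0,0.02,0,0.017,0,-6.5,0,0.022,0,0.014,0,-6.5,0,0.024,0,0.012,0,-6.5,0,0.025,0,0.009,0,-6.5,0,0.026,0,0.006,0,-6.5,0,0.02,0,0.003,0,-6.5,0,0,0,0,0,0,0,0,0,0,0,0,0]
  fingers: 90

```text
time_s: 13.2
tool_pos: [0.4573, -0.2742, 0.1272]
orientation: [-1.587, 0.007, -1.809]
ft_force: [0.4, 1.0, 0.1]
opening: 0.655
```

```bash
cat > bs.py <<'E'
from h import *
# barrel/strap check, top + side depth
I,D=save('top','tc'); P=cloud('top',D)
c=cv2.cvtColor(I,cv2.COLOR_RGB2BGR)[175:240,165:315]; S,_=save('side','sc'); s=cv2.cvtColor(S,cv2.COLOR_RGB2BGR)
cv2.imwrite('pics/c5.png',np.vstack([cv2.resize(c,(750,325),interpolation=3),np.hstack([cv2.resize(s[200:254,190:265],(375,270),interpolation=3),cv2.resize(s[165:219,240:315],(375,270),interpolation=3)])]))
E
python3 bs.py; python3 plan.py 0.455 -0.272 0.1 -16.9 2
```

```text
t 13.3 tcp [ 0.4575 -0.2738  0.1275] th -13.52 tilt [-0.0145  0.0098 -0.9998] F [0.32 0.31 0.16] op 0.644
tiltfix deg (tool) [ 0.94 -0.   -0.35]
[[-0.0006, 0.0137, -0.0014, 0, np.float64(1.69), 0], [-0.0005, 0.0137, -0.0015, 0, np.float64(1.69), 0]]
```

View pics/c5.png

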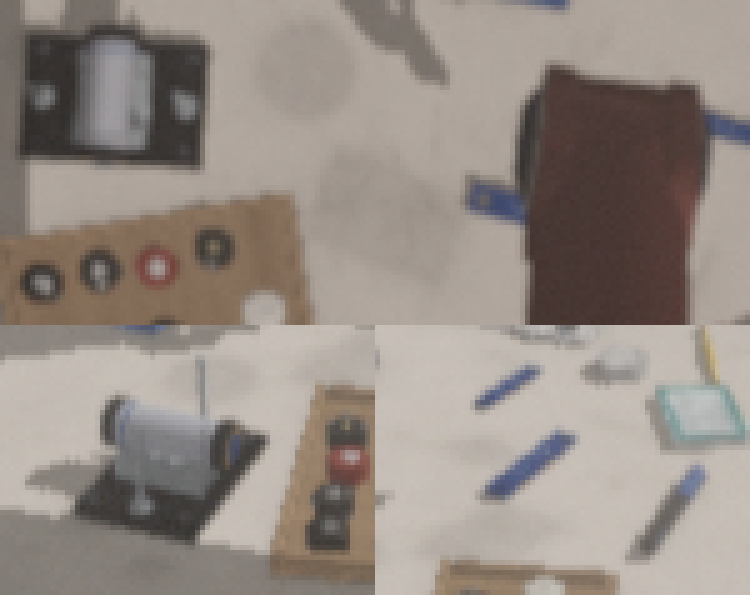

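The barrel lies seated in the V with both rings outside the lands, and the strap is unobstructed in the side view at about (268,198) full-res. I'll refine the strap from the original images in both views.

```bash
python3 - <<'E'
from h import *
for n,f,(x0,y0,x1,y1) in(('top','top0',(250,205,300,230)),('side','side0',(255,180,285,203)),('side','sc',(255,180,285,203))):
    c=cv2.imread(f'pics/{f}.png')[y0:y1,x0:x1]; c=cv2.resize(c,None,fx=8,fy=8,interpolation=3).astype(int)
    m=((c[...,0]-c[...,2]>20)*255).astype(np.uint8); k=max(cv2.findContours(m,0,1)[0],key=cv2.contourArea)
    V,U=np.nonzero(cv2.drawContours(np.zeros_like(m),[k],-1,255,-1))
    q=np.array([onz(n,(u+.5)/8-.5+x0,(v+.5)/8-.5+y0,.0075 if n=='top' else .006)[:2] for u,v in zip(U[::7],V[::7])])
    r=cv2.minAreaRect(q.astype(np.float32)); w,E=np.linalg.eigh(np.cov(q.T)); e=E[:,1]*np.sign(E[1,1])
    a=(q-q.mean(0))@e; print(f,q.mean(0).round(4),r[0],np.round(r[1],4),'yaw',np.degrees(np.arctan2(e[1],e[0])).round(2),'mid',(q.mean(0)+e*(a.min()+a.max())/2).round(4))
E
```

```text
top0 [ 0.4547 -0.2733] (0.45432621240615845, -0.2743059992790222) [0.0966 0.0191] yaw 73.39 mid [ 0.4544 -0.2743]
side0 [ 0.4561 -0.272 ] (0.4566004276275635, -0.2739105820655823) [0.1181 0.024 ] yaw 74.4 mid [ 0.4557 -0.2736]
sc [ 0.4564 -0.2714] (0.45612043142318726, -0.2733495235443115) [0.1188 0.024 ] yaw 73.98 mid [ 0.4558 -0.2733]
```

Emit:
send_rows:
  targets: [-0.001,0.01,-0.001,0.5,1.3,-0.2,0,0.015,-0.001,0.4,1.3,-0.2,0,0.02,0,0,0,0,0,0.02,0,0,0,0,0,0.02,0,0,0,0,0,0.01,0,0,0,0,0,0,0,0,0,0,0,0,0,0,0,0]

```text
time_s: 14.1
tool_pos: [0.4633, -0.2582, 0.032]
orientation: [-1.565, 0.004, -1.841]
ft_force: [-0.2, -0.3, -0.9]
opening: 0.647
```

```bash
python3 plan.py 0.4555 -0.273 0.0035 -16.1 2
```

```text
t 14.1 tcp [ 0.4633 -0.2582  0.032 ] th -15.48 tilt [ 0.0068  0.0018 -1.    ] F [-0.17 -0.28 -0.88] op 0.647
tiltfix deg (tool) [-0.35  0.   -0.21]
[[0.0082, 0.0143, -0.0018, 0, np.float64(0.31), 0], [0.0082, 0.0143, -0.0018, 0, np.float64(0.31), 0]]
```

Emit:
send_rows:
  targets: [0.008,0,-0.002,-0.2,0.3,-0.1,0.008,0,-0.002,-0.2,0.3,-0.1,0,0.008,0,0,0,0,0,0.008,0,0,0,0,0,0,0,0,0,0,0,0,0,0,0,0]

```text
time_s: 14.7
tool_pos: [0.4558, -0.2755, 0.0173]
orientation: [-1.567, -0.002, -1.855]
ft_force: [0.4, 0.7, -0.9]
opening: 0.649
```

```bash
python3 plan.py 0.4555 -0.273 0.0035 -16.1 2
```

```text
t 14.7 tcp [ 0.4558 -0.2755  0.0173] th -16.27 tilt [ 0.0031 -0.0028 -1.    ] F [ 0.4   0.74 -0.9 ] op 0.649
tiltfix deg (tool) [-0.22  0.    0.11]
[[-0.0012, 0.0069, -0.0005, 0, np.float64(-0.08), 0], [-0.0012, 0.0069, -0.0005, 0, np.float64(-0.08), 0]]
```

Emit:
send_rows:
  targets: [-0.0025,0.005,-0.001,-0.1,0,0,0,0.005,0,0,0,0,0,0.004,0,0,0,0,0,0,0,0,0,0,0,0,0,0,0,0]

```text
time_s: 15.2
tool_pos: [0.4558, -0.2717, 0.0018]
orientation: [-1.569, -0.001, -1.853]
ft_force: [-0.0, 0.3, -0.3]
opening: 0.647
```

```bash
python3 plan.py 0.4555 -0.273 0.0035 -16.1 2
```

```text
t 15.2 tcp [ 0.4558 -0.2717  0.0018] th -16.19 tilt [ 0.001  -0.0014 -1.    ] F [-0.03  0.34 -0.31] op 0.647
tiltfix deg (tool) [-0.08  0.    0.06]
[[0.0007, -0.0009, 0.0, 0, np.float64(-0.05), 0], [0.0007, -0.0009, 0.0, 0, np.float64(-0.05), 0]]
```

Emit:
send_rows:
  targets: [0.001,-0.001,0,0,0,0,0,0,0,0,0,0,0,0,0,0,0,0,0,0,0,0,0,0,0,0,0,0,0,0,0,0,0,0,0,0,0,0,0,0,0,0,0,0,0,0,0,0,0,0,0,0,0,0]
  fingers: 255
  newtons: 70

```text
time_s: 16.1
tool_pos: [0.4556, -0.273, 0.0034]
orientation: [-1.569, -0.001, -1.854]
ft_force: [0.3, 0.1, 0.6]
opening: 0.2
```

Emit:
send_rows:
  targets: [0,-0.005,0,0,0,0,0,-0.015,0,0,0,0,0,-0.025,0,0,0,0,0,-0.03,0,0,0,0,0,-0.03,0,0,0,0,0,-0.015,0,0,0,0,0,0,0,0,0,0,0,0,0,0,0,0]

```text
time_s: 16.9
tool_pos: [0.4544, -0.2722, 0.1286]
orientation: [-1.571, -0.001, -1.853]
ft_force: [-0.8, -0.7, -0.4]
opening: 0.2
```

```bash
python3 plan.py 0.5437 0.031 0.14 -5 10; python3 - <<'E'
from h import *
I,D=save('side','side6'); J,_=save('top','top6')
b=cv2.cvtColor(I,cv2.COLOR_RGB2BGR); 
for n,im in(('side',I),('top',J)):
    im=im.astype(int); m=((im[...,2]-im[...,0]>20)*255).astype(np.uint8)
    for k in cv2.findContours(m,0,1)[0]:
        if cv2.contourArea(k)>10 and cv2.boundingRect(k)[0]>225: print(n,cv2.boundingRect(k))
E
```

```text
t 16.9 tcp [ 0.4544 -0.2722  0.1286] th -16.17 tilt [-6.0e-04 -1.2e-03 -1.0e+00] F [-0.8  -0.65 -0.44] op 0.2
tiltfix deg (tool) [ 0.02 -0.    0.08]
[[-0.0316, -0.0011, 0.0001, 0, np.float64(-1.12), 0], [-0.0316, -0.0011, 0.0007, 0, np.float64(-1.12), 0], [-0.0316, -0.0011, 0.0014, 0, np.float64(-1.12), 0], [-0.0315, -0.0011, 0.002, 0, np.float64(-1.12), 0], [-0.0315, -0.0011, 0.0026, 0, np.float64(-1.12), 0], [-0.0314, -0.0011, 0.0032, 0, np.float64(-1.12), 0], [-0.0314, -0.0011, 0.0038, 0, np.float64(-1.12), 0], [-0.0313, -0.0011, 0.0044, 0, np.float64(-1.12), 0], [-0.0312, -0.0011, 0.005, 0, np.float64(-1.12), 0], [-0.0311, -0.0011, 0.0056, 0, np.float64(-1.12), 0]]
side (261, 174, 11, 7)
top (302, 240, 27, 26)
top (305, 198, 19, 8)
top (240, 143, 43, 33)
```

Emit:
send_rows:
  targets: [-0.015,0,0,0,-1,0,-0.025,0,0.001,0,-1.1,0,-0.03,0,0.001,0,-1.1,0,-0.03,0,0.002,0,-1.1,0,-0.03,0,0.003,0,-1.1,0,-0.03,0,0.003,0,-1.1,0,-0.03,0,0.004,0,-1.1,0,-0.03,0,0.004,0,-1.1,0,-0.03,0,0.005,0,-1.1,0,-0.025,0,0.005,0,-1,0,-0.018,0,0.005,0,-0.5,0,-0.01,0,0.002,0,0,0,0,0,0,0,0,0,0,0,0,0,0,0]

```text
time_s: 18.4
tool_pos: [0.5352, 0.0498, 0.1144]
orientation: [-1.601, 0.011, -1.627]
ft_force: [-0.8, -0.3, -0.4]
opening: 0.203
```

```bash
python3 plan.py 0.5437 0.031 0.12 -5 2
```

```text
t 18.4 tcp [0.5352 0.0498 0.1144] th -3.19 tilt [-0.0292  0.0128 -0.9995] F [-0.83 -0.29 -0.43] op 0.203
tiltfix deg (tool) [ 1.71 -0.   -0.64]
[[0.0092, -0.0028, 0.0048, 0, np.float64(0.9), 0], [0.0091, -0.0028, 0.0049, 0, np.float64(0.9), 0]]
```

Emit:
send_rows:
  targets: [0.009,0,0.004,0.8,0.9,-0.3,0.009,0,0.004,0.8,0.9,-0.3,0,-0.004,0,0,0,0,0,0,0,0,0,0,0,0,0,0,0,0]

```text
time_s: 18.9
tool_pos: [0.5414, 0.0233, 0.1179]
orientation: [-1.572, -0.005, -1.67]
ft_force: [-0.2, -1.4, -0.4]
opening: 0.199
```

```bash
python3 plan.py 0.5437 0.031 0.095 -5 2
```

```text
t 18.9 tcp [0.5414 0.0233 0.1179] th -5.68 tilt [-0.002  -0.0052 -1.    ] F [-0.19 -1.39 -0.44] op 0.199
tiltfix deg (tool) [ 0.08 -0.    0.31]
[[-0.004, 0.0114, 0.0008, 0, np.float64(-0.34), 0], [-0.004, 0.0114, 0.0008, 0, np.float64(-0.34), 0]]
```

Emit:
send_rows:
  targets: [-0.004,0.01,0.001,0,-0.3,0.2,-0.003,0.01,0.001,0,-0.3,0.1,0,0,0,0,0,0,0,0,0,0,0,0,0,0,0,0,0,0]

```text
time_s: 19.4
tool_pos: [0.5439, 0.0313, 0.0954]
orientation: [-1.574, 0.001, -1.658]
ft_force: [0.4, -0.6, -1.0]
opening: 0.202
```

```bash
python3 plan.py 0.5437 0.031 0.095 -5 2; python3 - <<'E'
from h import *
I,D=save('side','side7'); J,_=save('top','top7')
b=cv2.cvtColor(I,cv2.COLOR_RGB2BGR)[185:245,190:265]; c=cv2.cvtColor(J,cv2.COLOR_RGB2BGR)[175:215,160:215]
cv2.imwrite('pics/s7.png',np.hstack([cv2.resize(b,(450,360),interpolation=3),cv2.resize(c,(350,360),interpolation=3)]))
E
```

```text
t 19.4 tcp [0.5439 0.0313 0.0954] th -4.97 tilt [-0.0027  0.0014 -1.    ] F [ 0.41 -0.56 -0.97] op 0.202
tiltfix deg (tool) [ 0.16 -0.   -0.07]
[[0.0002, 0.0002, -0.0001, 0, np.float64(0.01), 0], [0.0002, 0.0002, -0.0001, 0, np.float64(0.01), 0]]
```

View pics/s7.png

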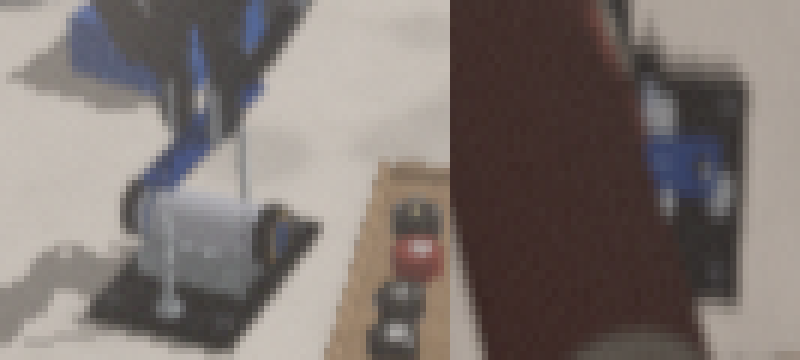

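The strap is held across and above the barrel, with the stud below its right end at crop (722,195) in the top view. I'll measure the strap end edges and the stud tips numerically.

```bash
cat >> h.py <<'E'
def proj(n,X):
    p,f=K(n); T=np.linalg.inv(np.array(p['pose'])); q=T[:3,:3]@np.asarray(X,float)+T[:3,3]; x=q[:2]/q[2]; x=x*(1+p['k1']*(x@x)); return np.array([p['cx']+f*x[0],p['cy']+f*x[1]]).round(2)
E
python3 - <<'E'
from h import *
c,s=np.cos(np.radians(-5)),np.sin(np.radians(-5)); ex=np.array([c,s,0]);ey=np.array([-s,c,0]); O=np.array([.5437,.031,0])
B=lambda x,y,z:O+ex*x+ey*y+np.array([0,0,z])
for n in('top','side'):
    print(n,'studL tip/base',proj(n,B(0,.05,.072)),proj(n,B(0,.05,.02)),'studR',proj(n,B(0,-.05,.072)),proj(n,B(0,-.05,.02)))
    zt=.1005
    print('  strap -y end corners/mid',proj(n,B(.01,-.059,zt)),proj(n,B(-.01,-.059,zt)),'+y end',proj(n,B(.01,.059,zt)),proj(n,B(-.01,.059,zt)), proj(n,B(-.01,.059,zt-.006)),'hole -',proj(n,B(0,-.05,zt)))
for f,(x0,y0,x1,y1) in(('top7',(188,184,212,202)),('side7',(205,200,236,220)),('tc',(195,186,212,202))):
    im=np.load(f'pics/{f}.npz')['I'].astype(int)[y0:y1,x0:x1]; d=im[...,2]-im[...,0] if f!='tc' else im.sum(-1)//3
    print(f,x0,y0); print('\n'.join(' '.join(f'{v:3d}' for v in r) for r in d))
E
```

```text
top studL tip/base [169.86 191.76] [172.27 193.55] studR [199.69 193.6 ] [201.14 195.33]
  strap -y end corners/mid [201.8  189.75] [201.36 195.78] +y end [165.98 187.54] [165.49 193.57] [165.8  193.78] hole - [198.85 192.6 ]
side studL tip/base [217.01 220.83] [217.75 234.05] studR [229.93 206.11] [230.38 218.75]
  strap -y end corners/mid [228.14 197.25] [233.4  198.29] +y end [212.51 214.14] [218.14 215.36] [218.23 216.96] hole - [229.67 198.97]
top7 188 184
-18  -7   1   5   2  -4  -5  -6  -9  -8  -6  -6  -8  -8  -9  -9  -9 -11 -15 -18 -18 -19 -19 -18
-22 -10   4   9   6   0  -2  -4  -7  -6  -7  -5  -5  -5  -5  -6  -4  -6 -14 -18 -19 -18 -18 -19
-26 -16   0   7   4   1  -1  -3  -5  -8  -6  -7  -8  -5  -4  -4  -2  -7 -13 -17 -19 -17 -17 -18
-23 -20  -7   0   1   0  -1  -2  -7  -8  -6  -7  -6  -6  -4  -4  -3  -8 -14 -17 -19 -18 -18 -18
-23 -25 -13  -3   1   0   0  -1  -3  -6  -5  -6  -6  -5  -7  -5  -6  -8 -15 -17 -18 -19 -18 -17
-22 -25 -16   0   7   8   6   8   7   4   2   3   1  -1  -4  -6  -7  -9 -15 -19 -18 -19 -18 -17
-20 -20  -8  13  29  28  27  29  26  28  28  24  24  20   
[... 3986 characters left out ...]
 159 167 167 165 165
 85  57  56  54  60  66  60  57  56  54  69 118 159 167 166 165 165
 81  55  54  58  75  96  89  77  71  59  70 120 161 169 165 166 164
 81  55  55  59  85 115 120 111 100  75  75 124 160 167 166 165 166
 81  52  55  54  78 114 132 131 123  91  82 128 162 169 166 165 165
 85  54  54  55  73 104 127 132 127  93  85 127 162 168 166 166 166
 85  54  52  54  66  95 120 129 118  83  89 136 164 167 166 164 164
 80  54  52  53  59  77 104 109  93  69  93 140 164 166 166 165 166
 70  53  54  54  51  58  67  71  63  59  93 141 163 166 165 165 166
 64  51  54  53  54  54  54  55  52  60  98 143 164 165 166 166 167
 61  54  54  54  55  55  56  54  54  64 106 151 164 166 168 167 167
```

Relative to the stud tip in the same views, the strap hole sits about 1.5 mm short in x and 0.6 mm short in y. I'll correct that and come down to just above the studs.

Emit:
send_rows:
  targets: [-0.0007,0.005,0.0015,0.1,0,0,0,0.005,0,0,0,0,0,0,0,0,0,0,0,0,0,0,0,0]

```text
time_s: 19.9
tool_pos: [0.5461, 0.0318, 0.0852]
orientation: [-1.57, 0.001, -1.658]
ft_force: [0.3, -1.0, -1.0]
opening: 0.205
```

```bash
python3 plan.py 0.5454 0.0319 0.084 -5 1; sleep 0; python3 - <<'E'
from h import *
J,_=save('top','top8'); im=J.astype(int)[186:200,188:206]; d=im[...,2]-im[...,0]
print('\n'.join(' '.join(f'{v:3d}' for v in r) for r in d))
s,p,R=st(); zt=p[2]+.005
c,s_=np.cos(np.radians(-5)),np.sin(np.radians(-5)); B=lambda y,z:np.array([.5437+(-s_)*y,.031+c*y,z])
print(p,'stud-aligned hole should be drawn at', proj('top',B(-.05,zt-.003)))
E
python3 plan.py 0.5454 0.0319 0.084 -5 1
```

```text
t 19.9 tcp [0.5461 0.0318 0.0852] th -4.99 tilt [ 9.0e-04  1.1e-03 -1.0e+00] F [ 0.31 -0.99 -0.96] op 0.205
tiltfix deg (tool) [-0.04  0.   -0.07]
[[-0.0, 0.0012, -0.0007, 0, np.float64(0.01), 0]]
-26 -21  -5   3   3   2  -1  -2  -5  -6  -6  -5  -6  -4  -4  -2  -2  -6
-26 -24 -12  -2   0   1   0  -1  -5  -7  -8  -7  -8  -6  -4  -3  -4  -8
-23 -26 -19  -5   1   2   0   0  -2  -3  -5  -5  -5  -6  -5  -7  -5  -7
-19 -26 -21  -3   9  11  10  13  15  12  11   9   5   4   0  -7  -7  -8
-21 -20 -11  15  31  32  32  34  36  33  30  28  25  25  13  -1  -5  -8
-18 -18  -1  26  44  46  46  43  45  44  40  34  32  35  23   1  -7  -8
-20 -19  -9  18  40  44  46  45  46  43  31  14  17  31  23   1  -6 -10
-21 -21 -18   5  30  42  45  45  46  41  23   4   8  23  20   1  -5 -11
-20 -20 -21  -8  16  39  44  44  44  40  29  15  19  28  19   1  -4 -10
-23 -22 -20 -17   1  23  28  31  37  36  35  31  29  29  14   2  -2  -9
-21 -20 -22 -19  -9   4   9  10  14  20  19  19  17  13   7   1  -3 -10
-20 -19 -22 -21 -16  -7  -1  -2  -4  -1   0   1   0   3   1   0  -3 -10
-22 -22 -18 -22 -19 -13  -9  -7  -6  -6  -4  -4  -3  -1  -2  -2  -6 -12
-22 -21 -22 -21 -20 -19 -16 -11  -7  -7  -6  -7  -6  -4  -3  -5  -7 -12
[0.54597554 0.03170474 0.08520067] stud-aligned hole should be drawn at [199.24 193.07]
t 19.95 tcp [0.546  0.0317 0.0852] th -5.0 tilt [ 6.0e-04  1.1e-03 -1.0e+00] F [-0.38  0.53 -0.6 ] op 0.203
tiltfix deg (tool) [-0.03  0.   -0.06]
[[-0.0001, 0.0012, -0.0006, 0, np.float64(-0.0), 0]]
```

The hole is drawn within 0.1 px of the stud-aligned spot, so I'm descending.

Emit:
send_rows:
  targets: [0,0.004,0,0,0,0,0,0.004,0,0,0,0,0,0.004,0,0,0,0,0,0.004,0,0,0,0,0,0,0,0,0,0]

```text
time_s: 20.45
tool_pos: [0.546, 0.0316, 0.0678]
orientation: [-1.57, 0.001, -1.658]
ft_force: [-0.1, 0.8, -0.7]
opening: 0.197
```

```bash
python3 plan.py 0.5454 0.0319 0.06 -5 1
```

```text
t 20.45 tcp [0.546  0.0316 0.0678] th -5.01 tilt [ 7.e-04  1.e-03 -1.e+00] F [-0.12  0.83 -0.69] op 0.197
tiltfix deg (tool) [-0.04 -0.   -0.06]
[[-0.0002, 0.0078, -0.0006, 0, np.float64(-0.01), 0]]
```

The strap is over both studs without force.

Emit:
send_rows:
  targets: [0,0.003,0,0,0,0,0,0.003,0,0,0,0,0,0.001,0,0,0,0,0,0,0,0,0,0]

```text
time_s: 20.85
tool_pos: [0.5461, 0.0317, 0.0601]
orientation: [-1.57, 0.001, -1.658]
ft_force: [0.2, 0.0, -0.6]
opening: 0.202
```

Emit:
send_rows:
  targets: [0,0.001,0,0,0,0,0,0.001,0,0,0,0,0,0.001,0,0,0,0]

```text
time_s: 21.15
tool_pos: [0.5464, 0.0318, 0.0573]
orientation: [-1.569, 0.001, -1.658]
ft_force: [-0.4, 0.8, 3.3]
opening: 0.204
```

```bash
python3 plan.py 0.5454 0.0319 0.0575 -5 1
```

```text
t 21.15 tcp [0.5464 0.0318 0.0573] th -5.01 tilt [ 0.0015  0.0012 -1.    ] F [-0.36  0.79  3.31] op 0.204
tiltfix deg (tool) [-0.08 -0.   -0.08]
[[-0.0001, -0.0002, -0.001, 0, np.float64(-0.01), 0]]
```

Contact is at the expected height, so I'll build up the press.

Emit:
send_rows:
  targets: [0,0.001,0,0,0,0,0,0.001,0,0,0,0]

```text
time_s: 21.35
tool_pos: [0.5464, 0.0318, 0.0571]
orientation: [-1.569, 0.0, -1.658]
ft_force: [-2.6, 0.4, 8.5]
opening: 0.204
```

Emit:
send_rows:
  targets: [0,0.0015,0,0,0,0]

```text
time_s: 21.45
tool_pos: [0.5465, 0.0318, 0.057]
orientation: [-1.568, -0.001, -1.658]
ft_force: [-3.2, -0.7, 11.8]
opening: 0.202
```

Emit:
send_rows:
  targets: [0,0.0025,0,0,0,0]

```text
time_s: 21.55
tool_pos: [0.5465, 0.0319, 0.0568]
orientation: [-1.568, -0.002, -1.658]
ft_force: [-6.6, -1.1, 22.4]
opening: 0.203
```

```bash
python3 - <<'E'
from h import *
I,D=save('side','side9'); J,_=save('top','top9')
b=cv2.cvtColor(I,cv2.COLOR_RGB2BGR)[185:245,190:265]; c=cv2.cvtColor(J,cv2.COLOR_RGB2BGR)[175:215,160:215]
cv2.imwrite('pics/s9.png',np.hstack([cv2.resize(b,(450,360),interpolation=3),cv2.resize(c,(350,360),interpolation=3)]))
for _ in range(4): snapshot('top')
E
python3 plan.py .5454 .0319 .0575 -5 1
```

```text
t 21.85 tcp [0.5465 0.0319 0.057 ] th -5.01 tilt [ 0.0033 -0.0021 -1.    ] F [-4.72 -1.83 15.53] op 0.202
tiltfix deg (tool) [-0.2 -0.   0.1]
[[0.0001, -0.0005, -0.0011, 0, np.float64(-0.01), 0]]
```

View pics/s9.png

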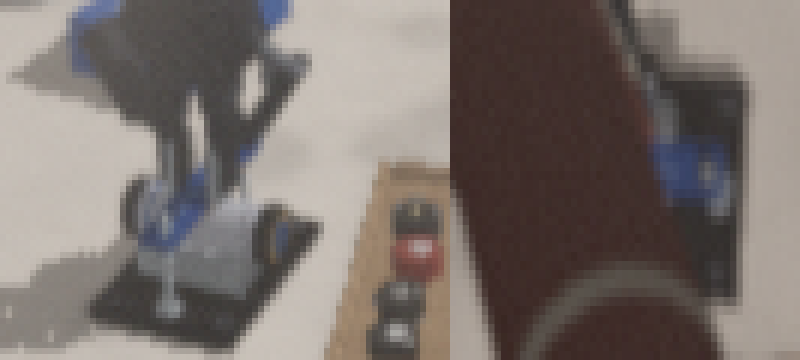

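The strap lies across the barrel with the studs showing through both ends. The push settles at about 15 N with the pose steady, so I'm handing in.

```bash
python3 - <<'E'
from h import *
for _ in range(3): snapshot('side')
s,p,R=st(); print(s['time_s'],p,s['ft_force'],s['opening'])
print(hand_in())
E
```

```text
22.0 [0.54649018 0.03185049 0.05694368] [-4.30574792 -1.44811412 14.63825657] 0.2006766040033887
the job is handed in; nothing more can be done
None
```

I laid the barrel in the V-block and released it. I then pinched the strap by its middle, lowered it cork side down over both studs, and handed in at 22.0 s while still pressing it down. The system gave no verdict.

**Last checks:**
- **Push:** the wrist force settled at about 15 N downward. It peaked at 22 N when I built up the press, well under the 60 N limit.
- **Height:** the tool stopped at 0.057 m, where the cork should meet a seated barrel.
- **Strap:** it is held level to within 0.3°. Just before lowering, one hole lined up with its stud to about 0.1 px (0.3 mm). The last picture shows studs through both ends.
- **Barrel:** after release it lay in the V with both rings outside the lands.
- **Nuts and loupe:** my moves kept clear of both, but I did not measure them again at the end.

**What did not fit neatly:**
- The wrist force also showed a steady sideways push of about 4–5 N along x. It eased slightly over the last 0.15 s, and I left it.
- The fingers stopped part-way on the first try at releasing the barrel, with about 5 N upward on the wrist. They opened freely after a 5 mm lift, and the barrel was still seated afterwards.
- I could not measure the forces on the two jaws or between strap and barrel separately, so those rest on the overall push and the pictures.

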